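# Sort the small parts after an evaporator run

## Robot

A 6-joint arm with a two-finger parallel gripper is mounted at the origin on the work surface. World frame = base frame: x ahead of the robot, y to its left, z up, the work surface at z = 0. Lengths are in m, angles in rad, forces in N, time in s.
With the tool pointing down it reaches from about 0.3 to 0.775 m from the base axis. Payload 14.6 kg.
Tool frame: the origin (TCP) lies on the centre line of the jaws, within the pads' length; the fingertips stand ctrl.tcp_to_tips ahead of it and the grasp point (between the pads) lies 2 mm behind it (ctrl.tcp_to_tips is the distance from the TCP to the fingertips, in m); z points along the fingers, y is the line along which they close (so a half turn about z gives the same grasp; the last joint's range is limited). The gripper opens to 94 mm and grips with 3 to 60 N. Pads are 16 mm wide; open, the fingers measure 119 mm over their backs; the gripper's body (75 mm by 177 mm) begins 78 mm behind the grasp point.
Start: joints at [-1.38, 0.3, 1.521, -0, 1.321, -0.067], TCP at [0.14, -0.532, 0.222] pointing down, gripper open.
Joint ranges: [-3.03, 3.03], [-0.79, 2.21], [0.23, 2.52], [-1.04, 4.18], [0, 3.07], [-2.55, 2.55]. Speed limits (rad/s): [2.22, 2.22, 2.57, 3.14, 3.14, 3.14].

## Interface

Orientations are given as [roll, pitch, yaw] about the fixed x, y, z axes, in that order (R = Rz(yaw) Ry(pitch) Rx(roll)).
In Python, from station import telemetry, viewer, hand_in, ctrl gives the robot as it stands.
- The arm moves only by the tool step_arm, never from a script. Its argument "plan" is a list of rows, each an object of numbers: "dx", "dy", "dz": the shift along the tool's x, y, z scaled (see below); "rx", "ry", "rz": the turn, a rotation vector about the tool's x, y, z scaled (see below); "claw": the closure, from 0 (fully open) to 1 (shut). In form: [{"dx": .., "dy": .., "dz": .., "rx": .., "ry": .., "rz": .., "claw": ..}, ...]. A call has 1 to 10 rows; each row shifts and turns the commanded pose from where the row before left it, along the tool's axes as they then stand; what a row does not reach is not made up. The controller multiplies each number of a shift by 0.1 m and each number of a turn by 90 degrees. A row lasts 1/10 s, in which the tool goes at most 50 mm and 8.59 degrees, less where a joint would pass 70% of its speed; a pose out of reach is approached as far as the arm can. A call with a number of a shift or a turn outside -1 to 1 is refused whole. A call with a gripper value outside its range is refused whole. The fingers move at their own pace and stop on an object; "grip_force" is the grip in N (left out, the last holds). Time passes only in rows, so rows that do not move let the fingers close. It gives the time, the measured TCP pose, the force, the opening and the grip force at its end, in the units of the state.
- telemetry.get_obs(): the state, without advancing time (a new reading comes with each control period).
- viewer.camera(name): name is "side" or "top" or "wrist"; returns a dict with "img" (384x512x3 uint8, red, green, blue), "z_map" (384x512 float32, m along the optical axis (not along the pixel's ray), 0 where there is no reading), "fx", "fy", "cx", "cy" (pixels), "R" (3x3) and "t" (3): a world point X has camera coordinates R X + t; the wrist camera has in their place "tool_from_camera" (4x4, takes a point from camera to tool coordinates, whose origin is the TCP and whose axes are the flange's). Camera axes: x right, y down, z forward; pixel columns grow to the right and rows downward; lengths in m; the calibration is good to about 2 mm. A picture is of the moment at which its call begins: read the wrist's pose just before it.
- hand_in(): hands the job in; it is judged then, once.
Trained networks look in a picture, given as the dict that the camera call returned (one of the last four; its "shot" number tells which), for a name from the list of things; names that differ only in an ending like _2 or _b are one class to them, and where a whole thing is asked for, a point or a joint stands for the part that bears it (a point fixed in the world has none). Each returns a list of dicts, best first, with "score" (0 to 1); they miss things now and then, are a little off and sometimes report something else, mostly with a low value. They report only what shows in the picture. A call takes as long as a camera call. They do not tell look-alikes from the thing itself.
- viewer.recognise(target, picture): "rect" ([left, top, right, bottom] in pixels, round what is visible of it).
The state is a dict: "time_s": time; "qpos": joint angles; "joint_vel": joint speeds; "tau": joint torques, N m; "ee_pos": TCP position; "eef_rot": TCP orientation; "force": force on the tool from outside, world axes, zero at the start; "moment": the same for the moment, N m; "grip_width": finger opening in m; "grip_force": force on a finger pad.
Only numpy, scipy, OpenCV 4.12 (cv2) and the standard library are available. Lean on these libraries where they do the work, as an engineer would, in place of code of your own. Each camera call takes 0.05 s, during which the arm holds its last target. There are 200 camera calls.

## Task

Put away the small parts left on the bench: the two amber sample vials go upright into the white divided box, one in each bay; the two white stoppers go into the round glass dish, standing on their flat heads; the aluminium boss head goes flat into the steel tray. Keep the vials upright all the time, set everything down rather than dropping it, and leave the small glass beaker where it stands.

Things in the scene. Friction and masses are not known exactly. Their poses are not given: they have to be found in the camera images.
- vial_a: amber glass capped sample vial standing upright, loose, about 50 g: cylinder 28 mm in diameter from 0 to 46 mm height, then a short shoulder and a plain metal cap 21 mm in diameter, 62 mm tall in all. Origin: centre of its underside; z up. Both vials are alike.
- vial_b: amber glass capped sample vial standing upright, loose, about 50 g: cylinder 28 mm in diameter from 0 to 46 mm height, then a short shoulder and a plain metal cap 21 mm in diameter, 62 mm tall in all. Origin: centre of its underside; z up. Both vials are alike.
- stopper_a: white plastic ground-joint stopper standing upside down on its flat head, loose, about 50 g: round head 32 mm in diameter and 14 mm high at the bottom, above it a cone tapering from 24 mm diameter (height 14 mm) to 20 mm (height 52 mm, its top). Origin: centre of the underside of the head; z up, along the cone. Both stoppers are alike.
- stopper_b: white plastic ground-joint stopper standing upside down on its flat head, loose, about 50 g: round head 32 mm in diameter and 14 mm high at the bottom, above it a cone tapering from 24 mm diameter (height 14 mm) to 20 mm (height 52 mm, its top). Origin: centre of the underside of the head; z up, along the cone. Both stoppers are alike.
- boss: aluminium boss head (clamp block for a lab stand) lying on the bench, loose, about 150 g: block 60 mm (its x) by 28 mm (its y) by 40 mm high, with a black round thumb screw 18 mm in diameter sticking out 12 mm at each x end (84 mm over the screws). Origin: centre of its underside; z up.
- rack: white open-topped plastic vial box with two bays, 64 mm (its x) by 120 mm (its y) outside, 24 mm high, walls, floor and partition 4 mm thick. Partition along its x at y = 0; bays (56 by 54 mm inside) centred at x = 0, y = +29 and -29 mm, floor 4 mm above the origin. Origin: centre of the underside; z up. Fixed to the bench; place and yaw vary.
- dish: round shallow clear-glass crystallising dish, straight sides, 120 mm outside diameter, 30 mm high, wall 4 mm (112 mm inside), inner floor 5 mm above the origin. Origin: centre of its underside; z up. Fixed to the bench; place and yaw vary.
- tray: shallow stainless-steel rectangular tray with no partition, 125 mm (its x) by 85 mm (its y) outside, 18 mm high, walls and floor 4 mm thick. Origin: centre of its underside; z up. Fixed to the bench; place and yaw vary.
- beaker: small empty clear-glass beaker, 48 mm in diameter, 60 mm tall, loose, standing among the parts; not part of the job. Origin: centre of its underside; z up.
Things that resemble listed ones, but are neither listed nor needed, are in the scene too. Leave any pink or red look-alike of the vial_b alone.

How it is judged:
At the end, for the whole second after the job is handed in: One vial in each bay of the box, within 18 mm of the bay's middle; both stoppers on their heads in the dish, within 44 mm of its centre; boss head in the tray, within 50 mm along and 35 mm across of its centre; all on the floor of their place, tilt under 0.1 rad, at rest (under 10 mm/s) (((x of vial_a in the frame of rack between -0.018 and 0.018 m and y of vial_a in the frame of rack between 0.013 and 0.049 m and x of vial_b in the frame of rack between -0.018 and 0.018 m and y of vial_b in the frame of rack between -0.049 and -0.013 m) or (x of vial_a in the frame of rack between -0.018 and 0.018 m and y of vial_a in the frame of rack between -0.049 and -0.013 m and x of vial_b in the frame of rack between -0.018 and 0.018 m and y of vial_b in the frame of rack between 0.013 and 0.049 m)) and z of vial_a in the frame of rack between 0 and 0.008 m and angle between each of vial_a, vial_b, stopper_a, stopper_b, boss's own z axis and vertical below 0.1 rad and z of vial_b in the frame of rack between 0 and 0.008 m and horizontal distance between each of stopper_a, stopper_b and dish below 0.044 m and z of stopper_a in the frame of dish between 0 and 0.01 m and z of stopper_b in the frame of dish between 0 and 0.01 m and x of boss in the frame of tray between -0.05 and 0.05 m and y of boss in the frame of tray between -0.035 and 0.035 m and z of boss in the frame of tray between 0 and 0.008 m and linear speed of each of vial_a, vial_b, stopper_a, stopper_b, boss below 0.01 m/s); the robot touches nothing.
It fails at once if a sample vial is tipped by more than 40 degrees (angle between any of vial_a, vial_b's own z axis and vertical above 0.7 rad).
It fails at once if a vial, stopper or the boss head is dropped or thrown (moves faster than 0.8 m/s with no finger on it, a fall of about 30 mm) ((linear speed of vial_a above 0.8 m/s and contact force between the fingers and vial_a below 0.05 N) or (linear speed of vial_b above 0.8 m/s and contact force between the fingers and vial_b below 0.05 N) or (linear speed of stopper_a above 0.8 m/s and contact force between the fingers and stopper_a below 0.05 N) or (linear speed of stopper_b above 0.8 m/s and contact force between the fingers and stopper_b below 0.05 N) or (linear speed of boss above 0.8 m/s and contact force between the fingers and boss below 0.05 N)).
It fails at once if the beaker is shifted by more than 25 mm or tipped (distance of beaker from where it was at the start of the episode above 0.025 m or angle between beaker's own z axis and vertical above 0.35 rad).
It also fails if it takes over 134 s, if anything falls off the work surface, if the arm or the gripper's body presses on something with over 40 N, if the wrist force passes 120 N, or if a joint passes its speed limit or range.

## Working session

There is one attempt and no reset: what is moved stays moved. The work goes in short steps, Python scripts to look and compute and a tool call to move; the robot and the scene stay as the last step left them, time stands still between calls to the robot, and variables do not carry over. Pictures are saved under pics/ and viewed, at most 14 in all, crops included, and the job is handed in when it is done.

Besides the shell and the picture viewer there is one more tool, called after "Emit:" as a command line: name --argument value ..., lists and objects as JSON in quotes. step_arm: Moves the arm, as the interface text tells. Shifts and turns lie within -1 to 1; 1 stands for 0.1 m of shift or 90 degrees of turn. Its arguments: {"type":"object","properties":{"plan":{"type":"array"},"grip_force":{"type":"number"}},"required":["plan"]}

```bash
mkdir -p pics
cat > h.py <<'E'
import numpy as np, cv2
from station import telemetry, viewer, ctrl
def pts(c):
    z=c["z_map"]; v,u=np.mgrid[:z.shape[0],:z.shape[1]]
    P=np.stack([(u-c["cx"])/c["fx"]*z,(v-c["cy"])/c["fy"]*z,z],-1)
    if "R" in c: W=(P-c["t"])@c["R"]
    W[z==0]=np.nan
    return W
def save(n,c,names=()):
    im=np.ascontiguousarray(c["img"][...,::-1])
    cv2.imwrite(f"pics/{n}.png",im)
E
python3 - <<'E'
from h import *
print(ctrl.tcp_to_tips, telemetry.get_obs())
for n in("top","side"):
    c=viewer.camera(n); save(n,c); W=pts(c)
    np.savez(f"{n}.npz",W=W,img=c["img"],R=c["R"],t=c["t"],K=[c["fx"],c["fy"],c["cx"],c["cy"]])
    print(n,-c["R"].T@c["t"])
    for o in("vial_a","stopper_a","boss","rack","dish","tray","beaker"):
        for d in viewer.recognise(o,c):
            r=np.array(d["rect"]).astype(int); w=W[r[1]:r[3]+1,r[0]:r[2]+1].reshape(-1,3); w=w[w[:,2]>.008]
            print(o,round(d["score"],2),r, (np.round(np.r_[w.min(0),w.max(0)],3) if len(w) else ''))
E
```

```text
0.017 {'time_s': 0.0, 'qpos': array([-1.37958931e+00,  3.00489363e-01,  1.52158904e+00, -2.50409828e-05,
        1.32070212e+00, -6.66443741e-02]), 'joint_vel': array([ 9.52597784e-04,  1.53210453e-03,  3.63700165e-04, -9.34575223e-04,
       -9.39530460e-05,  4.83584051e-04]), 'tau': array([ 1.14683928e-03, -5.31800795e+01, -3.52740633e+01,  7.08815921e-02,
        2.44557374e-02, -1.05990912e-04]), 'ee_pos': array([ 0.14017239, -0.53158193,  0.22187294]), 'eef_rot': array([-3.14040581e+00, -5.49054148e-05,  2.57857573e-01]), 'force': array([-0.53728649,  0.68014588,  0.38687695]), 'moment': array([0.02167713, 0.03444675, 0.04187428]), 'grip_force': 0.0, 'grip_width': 0.09378870839134748}
top [0.33581741 0.00954558 1.30733145]
vial_a 0.67 [365 178 380 189] [ 0.508 -0.392  0.01   0.531 -0.368  0.068]
vial_a 0.49 [369 157 387 167] [ 0.572 -0.413  0.008  0.597 -0.387  0.069]
vial_a 0.47 [335 216 347 229] [ 0.378 -0.296  0.009  0.402 -0.271  0.067]
vial_a 0.46 [363 197 373 207] [ 0.441 -0.377  0.008  0.467 -0.356  0.067]
stopper_a 0.52 [278 195 289 203] [ 0.449 -0.125  0.01   0.474 -0.0
[... 762 characters left out ...]
.065]
stopper_a 0.74 [254 204 267 229] [ 0.447 -0.131  0.008  0.478 -0.099  0.055]
stopper_a 0.72 [188 143 199 163] [0.363 0.265 0.008 0.39  0.293 0.054]
boss 0.9 [295 171 324 192] [ 0.61  -0.019  0.008  0.69   0.016  0.044]
boss 0.47 [256 142 297 168] [0.531 0.125 0.008 0.679 0.252 0.034]
boss 0.39 [213 163 268 197] [0.401 0.041 0.008 0.578 0.169 0.023]
rack 0.78 [212 125 244 147] [0.484 0.305 0.008 0.56  0.44  0.029]
dish 0.83 [257 140 296 168] [0.561 0.125 0.008 0.679 0.252 0.034]
dish 0.48 [258 204 266 229] [ 0.449 -0.131  0.008  0.473 -0.102  0.055]
tray 0.61 [212 161 268 199] [0.401 0.041 0.008 0.578 0.177 0.023]
beaker 0.71 [327 200 345 231] [ 0.598 -0.221  0.008  0.644 -0.171  0.065]
```

Run:
```python
import cv2,numpy as np
a=cv2.imread("pics/top.png")[90:250,110:410]; a=cv2.resize(a,None,fx=2.6,fy=2.6,interpolation=cv2.INTER_CUBIC); cv2.imwrite("pics/topc.png",a)
a=cv2.imread("pics/side.png")[110:310,150:400]; a=cv2.resize(a,None,fx=3,fy=3,interpolation=cv2.INTER_CUBIC); cv2.imwrite("pics/sidec.png",a)
d=np.load("top.npz"); W=d["W"]; s=np.load("side.npz"); S=s["W"]
m=(np.nan_to_num(W[...,2])>.006)
n,l,st,_=cv2.connectedComponentsWithStats(m.astype(np.uint8))
for i in range(1,n):
    if st[i,4]<25: continue
    w=W[l==i]; 
    if abs(w[:,1]).max()>.7: continue
    top=w[w[:,2]>w[:,2].max()-.006]
    r=cv2.minAreaRect((w[:,:2]*1000).astype(np.float32)); rt=cv2.minAreaRect((top[:,:2]*1000).astype(np.float32))
    print(st[i],np.round(r[0]),np.round(r[1]),round(r[2]),'top',np.round(rt[0]),np.round(rt[1]),round(rt[2]),round(w[:,2].max(),3),d["img"][l==i].mean(0).round())
```

```text
[ 176   22   61   63 3512] [928. 138.] [220. 182.] 0 top [918. 138.] [136. 133.] 45 0.09 [235. 235. 235.]
[ 275   29   82   51 3560] [ 935. -200.] [159. 241.] 6 top [ 917. -200.] [24. 50.] 10 0.095 [222. 205. 172.]
[101  47  37  36 806] [880. 418.] [111. 110.] 87 top [882. 415.] [98. 93.] 82 0.04 [216. 183. 136.]
[ 46  70  39  35 822] [782. 550.] [58. 77.] 67 top [782. 557.] [27. 27.] 81 0.175 [204. 185. 182.]
[244 123  10  28 230] [653.   2.] [85. 28.] 2 top [653.   2.] [57. 26.] 5 0.047 [208. 210. 212.]
[169 126  39  40 450] [621. 189.] [119. 119.] 35 top [621. 190.] [117. 117.] 41 0.035 [187. 193. 196.]
[305 138  17  17 175] [ 623. -195.] [45. 46.] 0 top [ 622. -190.] [44. 35.] 5 0.067 [149. 156. 158.]
[372 155  14  11 108] [ 586. -401.] [27. 25.] 28 top [ 586. -401.] [19. 14.] 12 0.069 [206. 152. 174.]
[105 163  44  26 351] [525. 378.] [130.  65.] 83 top [524. 373.] [119.  64.] 84 0.031 [240. 241. 242.]
[193 170  40  47 256] [476. 107.] [125.  88.] 23 top [475. 108.] [125.  84.] 22 0.026 [239. 240. 242.]
[366 176  14  11 106] [ 522. -380.] [26. 24.] 1 top [ 521. -379.] [17. 15.] 19 0.068 [172. 157. 149.]
[279 194  10  10  82] [ 463. -110.] [29. 28.] 6 top [ 464. -111.] [16. 16.] 57 0.058 [239. 240. 239.]
[362 198  14  10 101] [ 455. -368.] [25. 26.] 72 top [ 455. -369.] [18. 15.] 66 0.067 [197.  73.  72.]
[335 219  13   9  92] [ 390. -283.] [24. 25.] 2 top [ 391. -285.] [15. 18.] 1 0.067 [189. 177. 170.]
[149 220  12  10  93] [375. 280.] [26. 29.] 77 top [376. 282.] [19. 16.] 47 0.056 [241. 242. 242.]
[418 223  41  25 825] [ 358. -577.] [111.  71.] 86 top [ 360. -560.] [30. 30.] 88 0.164 [129. 103.  81.]
```

View pics/topc.png

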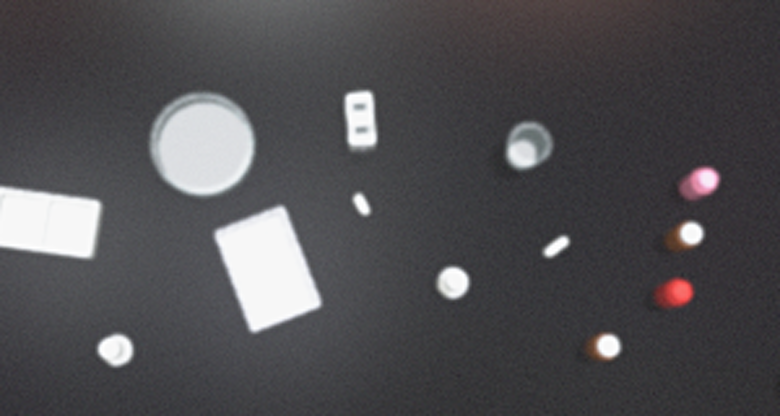

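View pics/sidec.png

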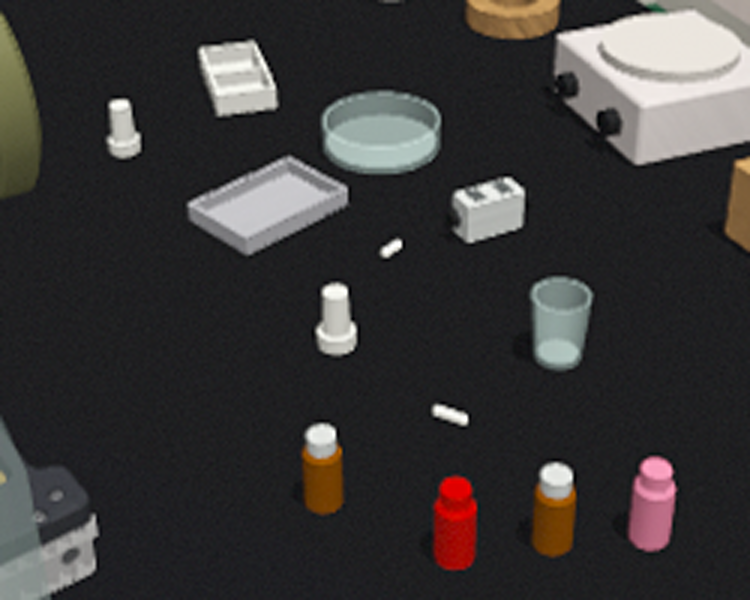

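The views show amber vials at top-crop (690,234) and (608,346), with red and pink decoys at (675,293) and (705,181). The box is at (50,222), the dish at (203,144), the tray at (268,268), the boss at (360,120), and the stoppers at (453,283) and (116,350). First I'll square the tool and go over vial 1.

Emit:
step_arm --plan '[{"rz": 0.0821,"claw": 0},{"rz": 0.0821,"claw": 0},{"dx": 0.3125,"dy": -0.3075,"claw": 0},{"dx": 0.3125,"dy": -0.3075,"claw": 0},{"dx": 0.3125,"dy": -0.3075,"claw": 0},{"dx": 0.3125,"dy": -0.3075,"claw": 0},{"dx": 0.3125,"dy": -0.3075,"claw": 0},{"dx": 0.3125,"dy": -0.3075,"claw": 0},{"dx": 0.3125,"dy": -0.3075,"claw": 0},{"dx": 0.3125,"dy": -0.3075,"claw": 0}]' --grip_force 12

```text
$.plan[0]: bad value
```

Emit:
step_arm --plan '[{"dx": 0,"dy": 0,"dz": 0,"rx": 0,"ry": 0,"rz": 0.0821,"claw": 0},{"dx": 0,"dy": 0,"dz": 0,"rx": 0,"ry": 0,"rz": 0.0821,"claw": 0},{"dx": 0.3125,"dy": -0.3075,"dz": 0,"rx": 0,"ry": 0,"rz": 0,"claw": 0},{"dx": 0.3125,"dy": -0.3075,"dz": 0,"rx": 0,"ry": 0,"rz": 0,"claw": 0},{"dx": 0.3125,"dy": -0.3075,"dz": 0,"rx": 0,"ry": 0,"rz": 0,"claw": 0},{"dx": 0.3125,"dy": -0.3075,"dz": 0,"rx": 0,"ry": 0,"rz": 0,"claw": 0},{"dx": 0.3125,"dy": -0.3075,"dz": 0,"rx": 0,"ry": 0,"rz": 0,"claw": 0},{"dx": 0.3125,"dy": -0.3075,"dz": 0,"rx": 0,"ry": 0,"rz": 0,"claw": 0},{"dx": 0.3125,"dy": -0.3075,"dz": 0,"rx": 0,"ry": 0,"rz": 0,"claw": 0},{"dx": 0.3125,"dy": -0.3075,"dz": 0,"rx": 0,"ry": 0,"rz": 0,"claw": 0}]' --grip_force 12

```text
time_s: 1.8
ee_pos: [0.3913, -0.2844, 0.2227]
eef_rot: [3.141, -0.0, -0.0]
force: [-0.4, -1.0, -1.3]
grip_width: 0.0941
grip_force: 0.0
```

```bash
cat >> h.py <<'E'
from scipy.spatial.transform import Rotation as Ro
def wrist(zmin=.03):
    o=telemetry.get_obs(); c=viewer.camera("wrist"); z=c["z_map"]; v,u=np.mgrid[:384,:512]
    P=np.stack([(u-c["cx"])/c["fx"]*z,(v-c["cy"])/c["fy"]*z,z],-1)
    T=c["tool_from_camera"]; P=P@T[:3,:3].T+T[:3,3]
    W=P@Ro.from_euler("xyz",o["eef_rot"]).as_matrix().T+o["ee_pos"]; W[z==0]=np.nan
    m=(np.nan_to_num(W[...,2])>zmin)&(np.nan_to_num(P[...,2])>.03)
    n,l,st,_=cv2.connectedComponentsWithStats(m.astype(np.uint8))
    for i in range(1,n):
        if st[i,4]<60: continue
        w=W[l==i]; t=w[w[:,2]>w[:,2].max()-.005]
        r=cv2.minAreaRect((t[:,:2]*1000).astype(np.float32))
        print(st[i],'top',np.round(r[0],1),np.round(r[1]),round(r[2]),'z',round(w[:,2].max(),3),c["img"][l==i].mean(0).round())
    return c,W
E
python3 - <<'E'
from h import *
c,W=wrist(); save("w1",c)
E
```

```text
[328  33  33  31 761] top [ 522.8 -381.2] [20. 20.] 37 z 0.064 [234. 204. 176.]
[ 75  97  30  21 496] top [ 464.5 -111.1] [20. 19.] 52 z 0.054 [254. 254. 254.]
[312 103  30  26 602] top [ 455.5 -368.6] [20. 20.] 53 z 0.064 [251. 112. 105.]
[238 160  24  27 510] top [ 391.2 -284. ] [20. 20.] 90 z 0.063 [244. 216. 181.]
[ 447  166   65   81 3897] top [ 356.4 -534.3] [37.  7.] 13 z 0.115 [224. 186. 150.]
```

View pics/w1.png

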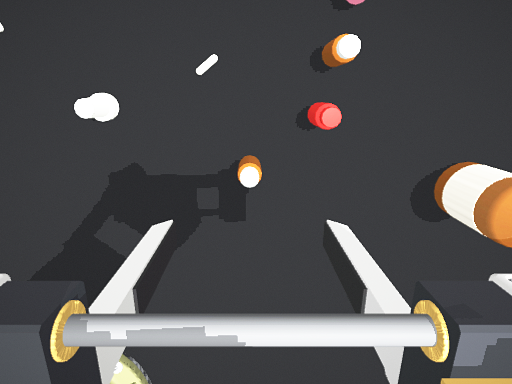

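The wrist picture confirms the vial under the gripper at (250,172), and its measurements agree with the top camera. Next I descend and grip.

Emit:
step_arm --plan '[{"dx": 0,"dy": 0,"dz": 0.45,"rx": 0,"ry": 0,"rz": 0,"claw": 0},{"dx": 0,"dy": 0,"dz": 0.45,"rx": 0,"ry": 0,"rz": 0,"claw": 0},{"dx": 0,"dy": 0,"dz": 0.45,"rx": 0,"ry": 0,"rz": 0,"claw": 0},{"dx": 0,"dy": 0,"dz": 0.3,"rx": 0,"ry": 0,"rz": 0,"claw": 0},{"dx": 0,"dy": 0,"dz": 0.18,"rx": 0,"ry": 0,"rz": 0,"claw": 0},{"dx": 0,"dy": 0,"dz": 0,"rx": 0,"ry": 0,"rz": 0,"claw": 0.6},{"dx": 0,"dy": 0,"dz": 0,"rx": 0,"ry": 0,"rz": 0,"claw": 0.75},{"dx": 0,"dy": 0,"dz": 0,"rx": 0,"ry": 0,"rz": 0,"claw": 0.9},{"dx": 0,"dy": 0,"dz": 0,"rx": 0,"ry": 0,"rz": 0,"claw": 0.9},{"dx": 0,"dy": 0,"dz": 0,"rx": 0,"ry": 0,"rz": 0,"claw": 0.9}]' --grip_force 12

```text
time_s: 2.85
ee_pos: [0.3906, -0.2861, 0.0402]
eef_rot: [3.141, -0.001, -0.0]
force: [0.8, 0.2, 0.0]
grip_width: 0.0575
grip_force: 0.0
```

Emit:
step_arm --plan '[{"dx": 0,"dy": 0,"dz": 0,"rx": 0,"ry": 0,"rz": 0,"claw": 0.9},{"dx": 0,"dy": 0,"dz": 0,"rx": 0,"ry": 0,"rz": 0,"claw": 0.9},{"dx": 0,"dy": 0,"dz": 0,"rx": 0,"ry": 0,"rz": 0,"claw": 0.9},{"dx": 0,"dy": 0,"dz": 0,"rx": 0,"ry": 0,"rz": 0,"claw": 0.9},{"dx": 0,"dy": 0,"dz": 0,"rx": 0,"ry": 0,"rz": 0,"claw": 0.9},{"dx": 0,"dy": 0,"dz": 0,"rx": 0,"ry": 0,"rz": 0,"claw": 0.9}]' --grip_force 12

```text
time_s: 3.45
ee_pos: [0.3903, -0.2858, 0.0394]
eef_rot: [3.142, 0.0, -0.0]
force: [0.5, 0.6, 0.4]
grip_width: 0.0276
grip_force: 12.0
```

Emit:
step_arm --plan '[{"dx": 0,"dy": 0,"dz": -0.3,"rx": 0,"ry": 0,"rz": 0,"claw": 0.9},{"dx": 0,"dy": 0,"dz": -0.5,"rx": 0,"ry": 0,"rz": 0,"claw": 0.9},{"dx": 0,"dy": 0,"dz": -0.5,"rx": 0,"ry": 0,"rz": 0,"claw": 0.9},{"dx": 0.076,"dy": -0.38,"dz": 0,"rx": 0,"ry": 0,"rz": 0,"claw": 0.9},{"dx": 0.076,"dy": -0.38,"dz": 0,"rx": 0,"ry": 0,"rz": 0,"claw": 0.9},{"dx": 0.076,"dy": -0.38,"dz": 0,"rx": 0,"ry": 0,"rz": 0,"claw": 0.9},{"dx": 0.076,"dy": -0.38,"dz": 0,"rx": 0,"ry": 0,"rz": 0,"claw": 0.9},{"dx": 0.076,"dy": -0.38,"dz": 0,"rx": 0,"ry": 0,"rz": 0,"claw": 0.9},{"dx": 0.076,"dy": -0.38,"dz": 0,"rx": 0,"ry": 0,"rz": 0,"claw": 0.9},{"dx": 0.076,"dy": -0.38,"dz": 0,"rx": 0,"ry": 0,"rz": 0,"claw": 0.9}]' --grip_force 12

```text
time_s: 4.45
ee_pos: [0.4435, -0.0183, 0.1695]
eef_rot: [3.142, -0.0, -0.0]
force: [0.3, -1.2, -0.3]
grip_width: 0.0272
grip_force: 12.0
```

Emit:
step_arm --plan '[{"dx": 0.076,"dy": -0.38,"dz": 0,"rx": 0,"ry": 0,"rz": 0,"claw": 0.9},{"dx": 0.076,"dy": -0.38,"dz": 0,"rx": 0,"ry": 0,"rz": 0,"claw": 0.9},{"dx": 0.076,"dy": -0.38,"dz": 0,"rx": 0,"ry": 0,"rz": 0,"claw": 0.9},{"dx": 0.076,"dy": -0.38,"dz": 0,"rx": 0,"ry": 0,"rz": 0,"claw": 0.9},{"dx": 0.076,"dy": -0.38,"dz": 0,"rx": 0,"ry": 0,"rz": 0,"claw": 0.9},{"dx": 0.076,"dy": -0.38,"dz": 0,"rx": 0,"ry": 0,"rz": 0,"claw": 0.9},{"dx": 0.076,"dy": -0.38,"dz": 0,"rx": 0,"ry": 0,"rz": 0,"claw": 0.9},{"dx": 0.076,"dy": -0.38,"dz": 0,"rx": 0,"ry": 0,"rz": 0,"claw": 0.9},{"dx": 0.076,"dy": -0.38,"dz": 0,"rx": 0,"ry": 0,"rz": 0,"claw": 0.9},{"dx": 0,"dy": 0,"dz": 0,"rx": 0,"ry": 0,"rz": 0,"claw": 0.9}]' --grip_force 12

```text
time_s: 5.45
ee_pos: [0.5117, 0.3256, 0.1686]
eef_rot: [-3.141, 0.001, 0.003]
force: [-0.6, -0.8, -0.6]
grip_width: 0.0272
grip_force: 12.0
```

Run:
```python
from h import *
c,W=wrist(.03); save("w2",c)
m=(W[...,2]>.018)&(W[...,2]<.03)&(W[...,0]>.47)&(W[...,0]<.58)&(W[...,1]>.27)&(W[...,1]<.47)
p=W[m]; print(len(p),cv2.minAreaRect((p[:,:2]*1000).astype(np.float32)))
```

```text
[230 203  40  19 166] top [520.8 325.4] [27. 11.] 89 z 0.139 [76. 43. 21.]
1908 ((524.674072265625, 375.84722900390625), (120.42851257324219, 64.81814575195312), 83.3390884399414)
```

View pics/w2.png

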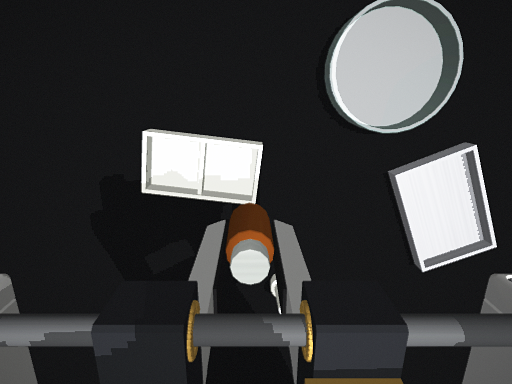

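Box in view (corners ~ (143,130) to (262,205)), with both bays empty. The vial is held upright at (250,240).

Emit:
step_arm --plan '[{"dx": 0.055,"dy": -0.263,"dz": 0,"rx": 0,"ry": 0,"rz": 0,"claw": 0.9},{"dx": 0.055,"dy": -0.263,"dz": 0,"rx": 0,"ry": 0,"rz": 0,"claw": 0.9},{"dx": 0.055,"dy": -0.263,"dz": 0,"rx": 0,"ry": 0,"rz": 0,"claw": 0.9},{"dx": 0,"dy": 0,"dz": 0.25,"rx": 0,"ry": 0,"rz": 0,"claw": 0.9},{"dx": 0,"dy": 0,"dz": 0.4,"rx": 0,"ry": 0,"rz": 0,"claw": 0.9},{"dx": 0,"dy": 0,"dz": 0.3,"rx": 0,"ry": 0,"rz": 0,"claw": 0.9},{"dx": 0,"dy": 0,"dz": 0.15,"rx": 0,"ry": 0,"rz": 0,"claw": 0.9},{"dx": 0,"dy": 0,"dz": 0.1,"rx": 0,"ry": 0,"rz": 0,"claw": 0.9},{"dx": 0,"dy": 0,"dz": 0,"rx": 0,"ry": 0,"rz": 0,"claw": 0.9}]' --grip_force 12

```text
time_s: 6.4
ee_pos: [0.5285, 0.4006, 0.0492]
eef_rot: [3.141, 0.0, -0.001]
force: [-0.2, -0.0, 0.0]
grip_width: 0.0277
grip_force: 12.0
```

Emit:
step_arm --plan '[{"dx": 0,"dy": -0.03,"dz": 0.04,"rx": 0,"ry": 0,"rz": 0,"claw": 0.9},{"dx": 0,"dy": 0,"dz": 0.02,"rx": 0,"ry": 0,"rz": 0,"claw": 0.9},{"dx": 0,"dy": 0,"dz": 0,"rx": 0,"ry": 0,"rz": 0,"claw": 0.9}]' --grip_force 12

```text
time_s: 6.7
ee_pos: [0.5286, 0.4042, 0.0439]
eef_rot: [-3.141, -0.001, 0.0]
force: [0.8, 0.3, -0.8]
grip_width: 0.0278
grip_force: 12.0
```

Emit:
step_arm --plan '[{"dx": 0,"dy": 0,"dz": 0,"rx": 0,"ry": 0,"rz": 0,"claw": 0.5},{"dx": 0,"dy": 0,"dz": 0,"rx": 0,"ry": 0,"rz": 0,"claw": 0.5},{"dx": 0,"dy": 0,"dz": 0,"rx": 0,"ry": 0,"rz": 0,"claw": 0.5},{"dx": 0,"dy": 0,"dz": 0,"rx": 0,"ry": 0,"rz": 0,"claw": 0.5},{"dx": 0,"dy": 0,"dz": -0.3,"rx": 0,"ry": 0,"rz": 0,"claw": 0.5},{"dx": 0,"dy": 0,"dz": -0.5,"rx": 0,"ry": 0,"rz": 0,"claw": 0.5},{"dx": 0,"dy": 0,"dz": -0.5,"rx": 0,"ry": 0,"rz": 0,"claw": 0.3},{"dx": 0,"dy": 0.4,"dz": 0,"rx": 0,"ry": 0,"rz": 0,"claw": 0.3},{"dx": 0,"dy": 0.4,"dz": 0,"rx": 0,"ry": 0,"rz": 0,"claw": 0.3}]' --grip_force 12

```text
time_s: 7.6
ee_pos: [0.5285, 0.3238, 0.175]
eef_rot: [-3.14, -0.003, 0.001]
force: [0.8, 0.4, -1.2]
grip_width: 0.0653
grip_force: 0.0
```

Run:
```python
from h import *
print(telemetry.get_obs()["ee_pos"],telemetry.get_obs()["grip_width"])
c,W=wrist(.03)
```

```text
[0.52849676 0.32375414 0.17498004] 0.06530919632304893
[152 168  34  34 824] top [529.6 404. ] [20. 20.] 17 z 0.068 [176. 151. 131.]
[274 298  20  16 251] top [384.5 284.9] [ 5. 17.] 4 z 0.053 [182. 183. 176.]
```

Emit:
step_arm --plan '[{"dx": 0,"dy": 0.4,"dz": 0,"rx": 0,"ry": 0,"rz": 0,"claw": 0.3},{"dx": 0,"dy": 0.4,"dz": 0,"rx": 0,"ry": 0,"rz": 0,"claw": 0.3},{"dx": 0,"dy": 0.4,"dz": 0,"rx": 0,"ry": 0,"rz": 0,"claw": 0.3},{"dx": 0,"dy": 0.4,"dz": 0,"rx": 0,"ry": 0,"rz": 0,"claw": 0.3},{"dx": 0,"dy": 0.4,"dz": 0,"rx": 0,"ry": 0,"rz": 0,"claw": 0.3},{"dx": 0,"dy": 0.4,"dz": 0,"rx": 0,"ry": 0,"rz": 0,"claw": 0.3},{"dx": 0,"dy": 0.4,"dz": 0,"rx": 0,"ry": 0,"rz": 0,"claw": 0.3},{"dx": 0,"dy": 0.4,"dz": 0,"rx": 0,"ry": 0,"rz": 0,"claw": 0.3},{"dx": 0,"dy": 0.4,"dz": 0,"rx": 0,"ry": 0,"rz": 0,"claw": 0.3},{"dx": 0,"dy": 0.4,"dz": 0,"rx": 0,"ry": 0,"rz": 0,"claw": 0.3}]' --grip_force 12

```text
time_s: 8.65
ee_pos: [0.5282, -0.0776, 0.1737]
eef_rot: [3.141, -0.0, -0.0]
force: [0.2, 0.3, -0.1]
grip_width: 0.066
grip_force: 0.0
```

Emit:
step_arm --plan '[{"dx": -0.008,"dy": 0.4,"dz": 0,"rx": 0,"ry": 0,"rz": 0,"claw": 0.3},{"dx": -0.008,"dy": 0.4,"dz": 0,"rx": 0,"ry": 0,"rz": 0,"claw": 0.3},{"dx": -0.008,"dy": 0.4,"dz": 0,"rx": 0,"ry": 0,"rz": 0,"claw": 0.3},{"dx": -0.008,"dy": 0.4,"dz": 0,"rx": 0,"ry": 0,"rz": 0,"claw": 0.3},{"dx": -0.008,"dy": 0.4,"dz": 0,"rx": 0,"ry": 0,"rz": 0,"claw": 0.3},{"dx": -0.008,"dy": 0.4,"dz": 0,"rx": 0,"ry": 0,"rz": 0,"claw": 0.3},{"dx": -0.008,"dy": 0.4,"dz": 0,"rx": 0,"ry": 0,"rz": 0,"claw": 0.3},{"dx": 0,"dy": 0.2,"dz": 0,"rx": 0,"ry": 0,"rz": 0,"claw": 0.3},{"dx": 0,"dy": 0,"dz": 0,"rx": 0,"ry": 0,"rz": 0,"claw": 0.3}]' --grip_force 12

```text
time_s: 9.55
ee_pos: [0.522, -0.3783, 0.1729]
eef_rot: [-3.142, 0.0, -0.003]
force: [-0.5, 0.2, -1.2]
grip_width: 0.0655
grip_force: 0.0
```

Emit:
step_arm --plan '[{"dx": 0,"dy": 0.03,"dz": 0.3,"rx": 0,"ry": 0,"rz": 0,"claw": 0.3},{"dx": 0,"dy": 0,"dz": 0.45,"rx": 0,"ry": 0,"rz": 0,"claw": 0.3},{"dx": 0,"dy": 0,"dz": 0.4,"rx": 0,"ry": 0,"rz": 0,"claw": 0.3},{"dx": 0,"dy": 0,"dz": 0.18,"rx": 0,"ry": 0,"rz": 0,"claw": 0.4},{"dx": 0,"dy": 0,"dz": 0,"rx": 0,"ry": 0,"rz": 0,"claw": 0.9},{"dx": 0,"dy": 0,"dz": 0,"rx": 0,"ry": 0,"rz": 0,"claw": 0.9},{"dx": 0,"dy": 0,"dz": 0,"rx": 0,"ry": 0,"rz": 0,"claw": 0.9},{"dx": 0,"dy": 0,"dz": 0,"rx": 0,"ry": 0,"rz": 0,"claw": 0.9},{"dx": 0,"dy": 0,"dz": 0,"rx": 0,"ry": 0,"rz": 0,"claw": 0.9},{"dx": 0,"dy": 0,"dz": 0,"rx": 0,"ry": 0,"rz": 0,"claw": 0.9}]' --grip_force 12

```text
time_s: 10.55
ee_pos: [0.5233, -0.3794, 0.0419]
eef_rot: [3.14, -0.002, -0.0]
force: [1.1, 0.7, 7.8]
grip_width: 0.0277
grip_force: 12.0
```

Emit:
step_arm --plan '[{"dx": 0,"dy": 0,"dz": -0.3,"rx": 0,"ry": 0,"rz": 0,"claw": 0.9},{"dx": 0,"dy": 0,"dz": -0.5,"rx": 0,"ry": 0,"rz": 0,"claw": 0.9},{"dx": 0,"dy": 0,"dz": -0.5,"rx": 0,"ry": 0,"rz": 0,"claw": 0.9},{"dx": 0,"dy": -0.4,"dz": 0,"rx": 0,"ry": 0,"rz": 0,"claw": 0.9},{"dx": 0,"dy": -0.4,"dz": 0,"rx": 0,"ry": 0,"rz": 0,"claw": 0.9},{"dx": 0,"dy": -0.4,"dz": 0,"rx": 0,"ry": 0,"rz": 0,"claw": 0.9},{"dx": 0,"dy": -0.4,"dz": 0,"rx": 0,"ry": 0,"rz": 0,"claw": 0.9},{"dx": 0,"dy": -0.4,"dz": 0,"rx": 0,"ry": 0,"rz": 0,"claw": 0.9},{"dx": 0,"dy": -0.4,"dz": 0,"rx": 0,"ry": 0,"rz": 0,"claw": 0.9},{"dx": 0,"dy": -0.4,"dz": 0,"rx": 0,"ry": 0,"rz": 0,"claw": 0.9}]' --grip_force 12

```text
time_s: 11.55
ee_pos: [0.5225, -0.0974, 0.1709]
eef_rot: [3.141, -0.001, -0.0]
force: [0.9, 0.5, -0.2]
grip_width: 0.0277
grip_force: 12.0
```

Emit:
step_arm --plan '[{"dx": 0,"dy": -0.4,"dz": 0,"rx": 0,"ry": 0,"rz": 0,"claw": 0.9},{"dx": 0,"dy": -0.4,"dz": 0,"rx": 0,"ry": 0,"rz": 0,"claw": 0.9},{"dx": 0,"dy": -0.4,"dz": 0,"rx": 0,"ry": 0,"rz": 0,"claw": 0.9},{"dx": 0,"dy": -0.4,"dz": 0,"rx": 0,"ry": 0,"rz": 0,"claw": 0.9},{"dx": 0,"dy": -0.4,"dz": 0,"rx": 0,"ry": 0,"rz": 0,"claw": 0.9},{"dx": 0,"dy": -0.4,"dz": 0,"rx": 0,"ry": 0,"rz": 0,"claw": 0.9},{"dx": 0,"dy": -0.4,"dz": 0,"rx": 0,"ry": 0,"rz": 0,"claw": 0.9},{"dx": 0,"dy": -0.4,"dz": 0,"rx": 0,"ry": 0,"rz": 0,"claw": 0.9},{"dx": 0,"dy": -0.4,"dz": 0,"rx": 0,"ry": 0,"rz": 0,"claw": 0.9},{"dx": 0,"dy": -0.4,"dz": 0,"rx": 0,"ry": 0,"rz": 0,"claw": 0.9}]' --grip_force 12

```text
time_s: 12.55
ee_pos: [0.5225, 0.3027, 0.1708]
eef_rot: [-3.141, -0.0, -0.0]
force: [0.2, -0.8, -0.3]
grip_width: 0.0278
grip_force: 12.0
```

Emit:
step_arm --plan '[{"dx": 0,"dy": -0.22,"dz": 0,"rx": 0,"ry": 0,"rz": 0,"claw": 0.9},{"dx": 0,"dy": -0.2,"dz": 0,"rx": 0,"ry": 0,"rz": 0,"claw": 0.9},{"dx": 0,"dy": 0,"dz": 0.25,"rx": 0,"ry": 0,"rz": 0,"claw": 0.9},{"dx": 0,"dy": 0,"dz": 0.4,"rx": 0,"ry": 0,"rz": 0,"claw": 0.9},{"dx": 0,"dy": 0,"dz": 0.35,"rx": 0,"ry": 0,"rz": 0,"claw": 0.9},{"dx": 0,"dy": 0,"dz": 0.15,"rx": 0,"ry": 0,"rz": 0,"claw": 0.9},{"dx": 0,"dy": 0,"dz": 0.06,"rx": 0,"ry": 0,"rz": 0,"claw": 0.9},{"dx": 0,"dy": 0,"dz": 0,"rx": 0,"ry": 0,"rz": 0,"claw": 0.9}]' --grip_force 12

```text
time_s: 13.35
ee_pos: [0.5232, 0.3432, 0.0501]
eef_rot: [-3.141, -0.001, -0.0]
force: [0.9, -0.5, -0.2]
grip_width: 0.0276
grip_force: 12.0
```

Emit:
step_arm --plan '[{"dx": 0,"dy": 0,"dz": 0.03,"rx": 0,"ry": 0,"rz": 0,"claw": 0.9},{"dx": 0,"dy": 0,"dz": 0.01,"rx": 0,"ry": 0,"rz": 0,"claw": 0.9},{"dx": 0,"dy": 0,"dz": 0,"rx": 0,"ry": 0,"rz": 0,"claw": 0.9}]' --grip_force 12

```text
time_s: 13.65
ee_pos: [0.5231, 0.3432, 0.0462]
eef_rot: [-3.141, -0.001, -0.0]
force: [-0.1, 0.0, -1.8]
grip_width: 0.0274
grip_force: 12.0
```

Emit:
step_arm --plan '[{"dx": 0,"dy": 0,"dz": 0,"rx": 0,"ry": 0,"rz": 0,"claw": 0.53},{"dx": 0,"dy": 0,"dz": 0,"rx": 0,"ry": 0,"rz": 0,"claw": 0.53},{"dx": 0,"dy": 0,"dz": 0,"rx": 0,"ry": 0,"rz": 0,"claw": 0.53},{"dx": 0,"dy": 0,"dz": 0,"rx": 0,"ry": 0,"rz": 0,"claw": 0.53},{"dx": 0,"dy": 0,"dz": -0.3,"rx": 0,"ry": 0,"rz": 0,"claw": 0.53},{"dx": 0,"dy": 0,"dz": -0.5,"rx": 0,"ry": 0,"rz": 0,"claw": 0.53},{"dx": 0,"dy": 0,"dz": -0.5,"rx": 0,"ry": 0,"rz": 0,"claw": 0.53},{"dx": -0.4,"dy": 0.155,"dz": 0,"rx": 0,"ry": 0,"rz": 0,"claw": 0.4},{"dx": -0.4,"dy": 0.155,"dz": 0,"rx": 0,"ry": 0,"rz": 0,"claw": 0.4},{"dx": -0.4,"dy": 0.155,"dz": 0,"rx": 0,"ry": 0,"rz": 0,"claw": 0.4}]' --grip_force 12

```text
time_s: 14.65
ee_pos: [0.4013, 0.2959, 0.1755]
eef_rot: [-3.141, -0.0, -0.0]
force: [0.6, 0.8, 1.2]
grip_width: 0.0562
grip_force: 0.0
```

Run:
```python
from h import *
print(telemetry.get_obs()["ee_pos"])
c,W=wrist(.032); save("w3",c)
```

```text
[0.40133938 0.29585713 0.17549731]
[ 103   26   44   37 1188] top [529.4 403.9] [20. 20.] 13 z 0.068 [175. 156. 141.]
[180  35  34  36 944] top [522.5 342.6] [20. 20.] 81 z 0.068 [196. 177. 163.]
[251 195  21  26 427] top [376.9 283.9] [20. 19.] 44 z 0.053 [200. 201. 195.]
```

View pics/w3.png

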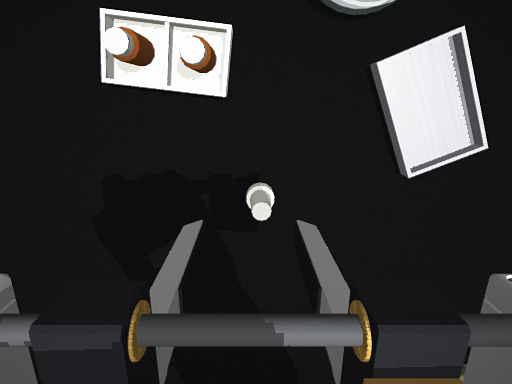

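Both vials stand in their bays, at (125,42) and (195,52); the stopper is at (260,205), measured (377,284) mm.

Emit:
step_arm --plan '[{"dx": -0.24,"dy": 0.12,"dz": 0,"rx": 0,"ry": 0,"rz": 0,"claw": 0.4},{"dx": 0,"dy": 0,"dz": 0.25,"rx": 0,"ry": 0,"rz": 0,"claw": 0.4},{"dx": 0,"dy": 0,"dz": 0.45,"rx": 0,"ry": 0,"rz": 0,"claw": 0.4},{"dx": 0,"dy": 0,"dz": 0.4,"rx": 0,"ry": 0,"rz": 0,"claw": 0.4},{"dx": 0,"dy": 0,"dz": 0.27,"rx": 0,"ry": 0,"rz": 0,"claw": 0.4},{"dx": 0,"dy": 0,"dz": 0,"rx": 0,"ry": 0,"rz": 0,"claw": 0.4},{"dx": 0,"dy": 0,"dz": 0,"rx": 0,"ry": 0,"rz": 0,"claw": 0.9},{"dx": 0,"dy": 0,"dz": 0,"rx": 0,"ry": 0,"rz": 0,"claw": 0.9},{"dx": 0,"dy": 0,"dz": 0,"rx": 0,"ry": 0,"rz": 0,"claw": 0.9},{"dx": 0,"dy": 0,"dz": 0,"rx": 0,"ry": 0,"rz": 0,"claw": 0.9}]' --grip_force 15

```text
time_s: 15.7
ee_pos: [0.3793, 0.2849, 0.0395]
eef_rot: [-3.141, -0.002, -0.0]
force: [0.6, -0.2, 0.3]
grip_width: 0.0277
grip_force: 0.0
```

Emit:
step_arm --plan '[{"dx": 0,"dy": 0,"dz": 0,"rx": 0,"ry": 0,"rz": 0,"claw": 0.9},{"dx": 0,"dy": 0,"dz": 0,"rx": 0,"ry": 0,"rz": 0,"claw": 0.9}]' --grip_force 15

```text
time_s: 15.9
ee_pos: [0.3791, 0.2847, 0.0391]
eef_rot: [-3.141, -0.001, -0.0]
force: [0.1, -0.9, 7.1]
grip_width: 0.0219
grip_force: 15.2
```

Emit:
step_arm --plan '[{"dx": 0,"dy": 0,"dz": -0.2,"rx": 0,"ry": 0,"rz": 0,"claw": 0.9},{"dx": 0,"dy": 0,"dz": -0.5,"rx": 0,"ry": 0,"rz": 0,"claw": 0.9},{"dx": 0,"dy": 0,"dz": -0.5,"rx": 0,"ry": 0,"rz": 0,"claw": 0.9},{"dx": 0.314,"dy": 0.137,"dz": 0,"rx": 0,"ry": 0,"rz": 0,"claw": 0.9},{"dx": 0.314,"dy": 0.137,"dz": 0,"rx": 0,"ry": 0,"rz": 0,"claw": 0.9},{"dx": 0.314,"dy": 0.137,"dz": 0,"rx": 0,"ry": 0,"rz": 0,"claw": 0.9},{"dx": 0.314,"dy": 0.137,"dz": 0,"rx": 0,"ry": 0,"rz": 0,"claw": 0.9},{"dx": 0.314,"dy": 0.137,"dz": 0,"rx": 0,"ry": 0,"rz": 0,"claw": 0.9},{"dx": 0.314,"dy": 0.137,"dz": 0,"rx": 0,"ry": 0,"rz": 0,"claw": 0.9},{"dx": 0.314,"dy": 0.137,"dz": 0,"rx": 0,"ry": 0,"rz": 0,"claw": 0.9}]' --grip_force 15

```text
time_s: 16.9
ee_pos: [0.5997, 0.1878, 0.1584]
eef_rot: [3.142, 0.0, -0.0]
force: [-0.7, 0.7, -0.6]
grip_width: 0.0217
grip_force: 15.0
```

Run:
```python
from h import *
o=telemetry.get_obs(); print(o["ee_pos"],o["grip_width"])
c=viewer.camera("side"); W=pts(c)
for n in("stopper_a",):
  for d in viewer.recognise(n,c):
    r=np.array(d["rect"]).astype(int);w=W[r[1]:r[3]+1,r[0]:r[2]+1].reshape(-1,3); print(d["score"],r,np.nanmin(w,0),np.nanmax(w,0))
m=cv2.resize(c["img"][90:240,200:400,::-1],None,fx=3.5,fy=3.5,interpolation=cv2.INTER_CUBIC); cv2.imwrite("pics/s2.png",m)
```

```text
[0.5997165  0.18783843 0.15837576] 0.02173645711738515
0.61 [265 110 276 124] [ 0.58159841  0.15720205 -0.00209289] [0.75620904 0.53991651 0.17675241]
0.56 [256 206 267 230] [ 0.44197064 -0.14116055 -0.00367248] [ 0.50198808 -0.02939636  0.05476304]
```

View pics/s2.png

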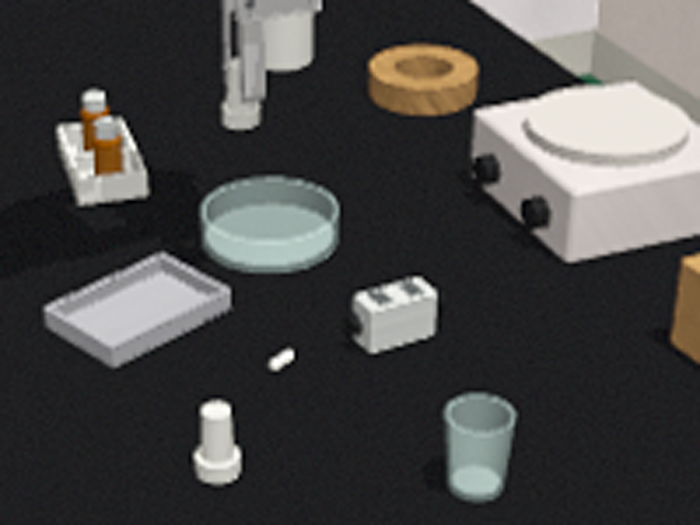

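The stopper is held upright over the dish (at (240,110)).

Emit:
step_arm --plan '[{"dx": 0,"dy": 0,"dz": 0.25,"rx": 0,"ry": 0,"rz": 0,"claw": 0.9},{"dx": 0,"dy": 0,"dz": 0.4,"rx": 0,"ry": 0,"rz": 0,"claw": 0.9},{"dx": 0,"dy": 0,"dz": 0.3,"rx": 0,"ry": 0,"rz": 0,"claw": 0.9},{"dx": 0,"dy": 0,"dz": 0.12,"rx": 0,"ry": 0,"rz": 0,"claw": 0.9},{"dx": 0,"dy": 0,"dz": 0,"rx": 0,"ry": 0,"rz": 0,"claw": 0.9},{"dx": 0,"dy": 0,"dz": 0.03,"rx": 0,"ry": 0,"rz": 0,"claw": 0.9},{"dx": 0,"dy": 0,"dz": 0,"rx": 0,"ry": 0,"rz": 0,"claw": 0.9}]' --grip_force 15

```text
time_s: 17.7
ee_pos: [0.5992, 0.1889, 0.0499]
eef_rot: [-3.141, -0.002, 0.0]
force: [0.4, 0.0, -0.1]
grip_width: 0.0215
grip_force: 15.0
```

Emit:
step_arm --plan '[{"dx": 0,"dy": 0,"dz": 0.04,"rx": 0,"ry": 0,"rz": 0,"claw": 0.9},{"dx": 0,"dy": 0,"dz": 0.015,"rx": 0,"ry": 0,"rz": 0,"claw": 0.9},{"dx": 0,"dy": 0,"dz": 0,"rx": 0,"ry": 0,"rz": 0,"claw": 0.9}]' --grip_force 15

```text
time_s: 18.0
ee_pos: [0.599, 0.1888, 0.0441]
eef_rot: [-3.141, -0.001, -0.0]
force: [-2.0, -0.7, 7.9]
grip_width: 0.0216
grip_force: 15.2
```

Emit:
step_arm --plan '[{"dx": 0,"dy": 0,"dz": 0,"rx": 0,"ry": 0,"rz": 0,"claw": 0.53},{"dx": 0,"dy": 0,"dz": 0,"rx": 0,"ry": 0,"rz": 0,"claw": 0.53},{"dx": 0,"dy": 0,"dz": 0,"rx": 0,"ry": 0,"rz": 0,"claw": 0.53},{"dx": 0,"dy": 0,"dz": 0,"rx": 0,"ry": 0,"rz": 0,"claw": 0.53},{"dx": 0,"dy": 0,"dz": -0.3,"rx": 0,"ry": 0,"rz": 0,"claw": 0.53},{"dx": 0,"dy": 0,"dz": -0.5,"rx": 0,"ry": 0,"rz": 0,"claw": 0.53},{"dx": 0,"dy": 0,"dz": -0.5,"rx": 0,"ry": 0,"rz": 0,"claw": 0.4},{"dx": -0.15,"dy": 0.333,"dz": 0,"rx": 0,"ry": 0,"rz": 0,"claw": 0.4}]' --grip_force 15

```text
time_s: 18.8
ee_pos: [0.5864, 0.1577, 0.1801]
eef_rot: [-3.139, -0.011, 0.003]
force: [0.7, -0.2, -0.4]
grip_width: 0.0555
grip_force: 0.0
```

Emit:
step_arm --plan '[{"dx": -0.15,"dy": 0.333,"dz": 0,"rx": 0,"ry": 0,"rz": 0,"claw": 0.4},{"dx": -0.15,"dy": 0.333,"dz": 0,"rx": 0,"ry": 0,"rz": 0,"claw": 0.4},{"dx": -0.15,"dy": 0.333,"dz": 0,"rx": 0,"ry": 0,"rz": 0,"claw": 0.4},{"dx": -0.15,"dy": 0.333,"dz": 0,"rx": 0,"ry": 0,"rz": 0,"claw": 0.4},{"dx": -0.15,"dy": 0.333,"dz": 0,"rx": 0,"ry": 0,"rz": 0,"claw": 0.4},{"dx": -0.15,"dy": 0.333,"dz": 0,"rx": 0,"ry": 0,"rz": 0,"claw": 0.4},{"dx": -0.15,"dy": 0.333,"dz": 0,"rx": 0,"ry": 0,"rz": 0,"claw": 0.4},{"dx": -0.15,"dy": 0.333,"dz": 0,"rx": 0,"ry": 0,"rz": 0,"claw": 0.4},{"dx": 0,"dy": 0,"dz": 0,"rx": 0,"ry": 0,"rz": 0,"claw": 0.4}]' --grip_force 15

```text
time_s: 19.7
ee_pos: [0.4623, -0.1137, 0.1731]
eef_rot: [3.141, 0.0, -0.003]
force: [0.7, 0.2, -0.1]
grip_width: 0.0563
grip_force: 0.0
```

Run:
```python
from h import *
print(telemetry.get_obs()["ee_pos"])
c,W=wrist(.032)
c=viewer.camera("top"); W=pts(c); m=(abs(W[...,0]-.62)<.05)&(abs(W[...,1]-.19)<.05)&(W[...,2]>.045)
print(W[m].mean(0),W[m].max(0),W[m].min(0))
```

```text
[ 0.46233065 -0.11374138  0.1730828 ]
[ 99   0  35   6 150] top [6.248e+02 3.000e-01] [ 3. 27.] 1 z 0.041 [166. 169. 166.]
[316   0  64  31 822] top [ 610.3 -194.1] [20. 46.] 0 z 0.062 [166. 174. 173.]
[236 171  21  25 432] top [ 464.7 -110.6] [19. 19.] 41 z 0.054 [231. 232. 227.]
[483 175  29  31 697] top [ 454.4 -359. ] [14.  4.] 7 z 0.063 [142.  24.  22.]
[0.59413649 0.18643757 0.05607827] [0.60274213 0.19527644 0.0612739 ] [0.58619939 0.17765739 0.04553561]
```

Emit:
step_arm --plan '[{"dx": 0.024,"dy": -0.03,"dz": 0.25,"rx": 0,"ry": 0,"rz": 0,"claw": 0.4},{"dx": 0,"dy": 0,"dz": 0.45,"rx": 0,"ry": 0,"rz": 0,"claw": 0.4},{"dx": 0,"dy": 0,"dz": 0.4,"rx": 0,"ry": 0,"rz": 0,"claw": 0.4},{"dx": 0,"dy": 0,"dz": 0.24,"rx": 0,"ry": 0,"rz": 0,"claw": 0.4},{"dx": 0,"dy": 0,"dz": 0,"rx": 0,"ry": 0,"rz": 0,"claw": 0.5},{"dx": 0,"dy": 0,"dz": 0,"rx": 0,"ry": 0,"rz": 0,"claw": 0.9},{"dx": 0,"dy": 0,"dz": 0,"rx": 0,"ry": 0,"rz": 0,"claw": 0.9},{"dx": 0,"dy": 0,"dz": 0,"rx": 0,"ry": 0,"rz": 0,"claw": 0.9},{"dx": 0,"dy": 0,"dz": 0,"rx": 0,"ry": 0,"rz": 0,"claw": 0.9},{"dx": 0,"dy": 0,"dz": 0,"rx": 0,"ry": 0,"rz": 0,"claw": 0.9}]' --grip_force 15

```text
time_s: 20.8
ee_pos: [0.4666, -0.1082, 0.04]
eef_rot: [3.141, -0.002, -0.0]
force: [0.3, 0.1, 8.1]
grip_width: 0.022
grip_force: 15.2
```

Emit:
step_arm --plan '[{"dx": 0,"dy": 0,"dz": 0,"rx": 0,"ry": 0,"rz": 0,"claw": 0.9},{"dx": 0,"dy": 0,"dz": 0,"rx": 0,"ry": 0,"rz": 0,"claw": 0.9}]' --grip_force 15

```text
time_s: 21.0
ee_pos: [0.4666, -0.1082, 0.04]
eef_rot: [3.141, -0.002, -0.0]
force: [-0.8, 0.8, 8.2]
grip_width: 0.0219
grip_force: 15.2
```

Emit:
step_arm --plan '[{"dx": 0,"dy": 0,"dz": -0.2,"rx": 0,"ry": 0,"rz": 0,"claw": 0.9},{"dx": 0,"dy": 0,"dz": -0.5,"rx": 0,"ry": 0,"rz": 0,"claw": 0.9},{"dx": 0,"dy": 0,"dz": -0.5,"rx": 0,"ry": 0,"rz": 0,"claw": 0.9},{"dx": 0.201,"dy": -0.331,"dz": 0,"rx": 0,"ry": 0,"rz": 0,"claw": 0.9},{"dx": 0.201,"dy": -0.331,"dz": 0,"rx": 0,"ry": 0,"rz": 0,"claw": 0.9},{"dx": 0.201,"dy": -0.331,"dz": 0,"rx": 0,"ry": 0,"rz": 0,"claw": 0.9},{"dx": 0.201,"dy": -0.331,"dz": 0,"rx": 0,"ry": 0,"rz": 0,"claw": 0.9},{"dx": 0.201,"dy": -0.331,"dz": 0,"rx": 0,"ry": 0,"rz": 0,"claw": 0.9},{"dx": 0.201,"dy": -0.331,"dz": 0,"rx": 0,"ry": 0,"rz": 0,"claw": 0.9},{"dx": 0.201,"dy": -0.331,"dz": 0,"rx": 0,"ry": 0,"rz": 0,"claw": 0.9}]' --grip_force 15

```text
time_s: 22.0
ee_pos: [0.6073, 0.1251, 0.1593]
eef_rot: [-3.142, -0.0, -0.0]
force: [0.0, -0.3, 0.1]
grip_width: 0.0217
grip_force: 15.0
```

Emit:
step_arm --plan '[{"dx": 0.201,"dy": -0.331,"dz": 0,"rx": 0,"ry": 0,"rz": 0,"claw": 0.9},{"dx": 0.201,"dy": -0.331,"dz": 0,"rx": 0,"ry": 0,"rz": 0,"claw": 0.9},{"dx": 0,"dy": 0,"dz": 0,"rx": 0,"ry": 0,"rz": 0,"claw": 0.9},{"dx": 0,"dy": 0,"dz": 0,"rx": 0,"ry": 0,"rz": 0,"claw": 0.9}]' --grip_force 15

```text
time_s: 22.4
ee_pos: [0.6467, 0.1901, 0.1585]
eef_rot: [3.141, 0.001, 0.001]
force: [0.9, -0.1, -0.5]
grip_width: 0.0219
grip_force: 15.0
```

Emit:
step_arm --plan '[{"dx": 0,"dy": 0,"dz": 0.25,"rx": 0,"ry": 0,"rz": 0,"claw": 0.9},{"dx": 0,"dy": 0,"dz": 0.4,"rx": 0,"ry": 0,"rz": 0,"claw": 0.9},{"dx": 0,"dy": 0,"dz": 0.3,"rx": 0,"ry": 0,"rz": 0,"claw": 0.9},{"dx": 0,"dy": 0,"dz": 0.12,"rx": 0,"ry": 0,"rz": 0,"claw": 0.9},{"dx": 0,"dy": 0,"dz": 0.03,"rx": 0,"ry": 0,"rz": 0,"claw": 0.9},{"dx": 0,"dy": 0,"dz": 0.02,"rx": 0,"ry": 0,"rz": 0,"claw": 0.9},{"dx": 0,"dy": 0,"dz": 0,"rx": 0,"ry": 0,"rz": 0,"claw": 0.9},{"dx": 0,"dy": 0,"dz": 0,"rx": 0,"ry": 0,"rz": 0,"claw": 0.9}]' --grip_force 15

```text
time_s: 23.2
ee_pos: [0.6475, 0.1899, 0.0484]
eef_rot: [-3.141, -0.002, -0.0]
force: [0.4, 0.1, -0.7]
grip_width: 0.0218
grip_force: 15.0
```

Emit:
step_arm --plan '[{"dx": 0,"dy": 0,"dz": 0.02,"rx": 0,"ry": 0,"rz": 0,"claw": 0.9},{"dx": 0,"dy": 0,"dz": 0.015,"rx": 0,"ry": 0,"rz": 0,"claw": 0.9},{"dx": 0,"dy": 0,"dz": 0,"rx": 0,"ry": 0,"rz": 0,"claw": 0.9}]' --grip_force 15

```text
time_s: 23.5
ee_pos: [0.6474, 0.19, 0.045]
eef_rot: [-3.141, -0.002, 0.0]
force: [-4.1, -0.1, 10.1]
grip_width: 0.0218
grip_force: 15.3
```

Emit:
step_arm --plan '[{"dx": 0,"dy": 0,"dz": 0,"rx": 0,"ry": 0,"rz": 0,"claw": 0.53},{"dx": 0,"dy": 0,"dz": 0,"rx": 0,"ry": 0,"rz": 0,"claw": 0.53},{"dx": 0,"dy": 0,"dz": 0,"rx": 0,"ry": 0,"rz": 0,"claw": 0.53},{"dx": 0,"dy": 0,"dz": 0,"rx": 0,"ry": 0,"rz": 0,"claw": 0.53},{"dx": 0,"dy": 0,"dz": -0.3,"rx": 0,"ry": 0,"rz": 0,"claw": 0.53},{"dx": 0,"dy": 0,"dz": -0.5,"rx": 0,"ry": 0,"rz": 0,"claw": 0.53},{"dx": 0,"dy": 0,"dz": -0.5,"rx": 0,"ry": 0,"rz": 0,"claw": 0.4},{"dx": 0,"dy": 0.3,"dz": 0,"rx": 0,"ry": 0,"rz": 0,"claw": 0.4},{"dx": 0,"dy": 0.4,"dz": 0,"rx": 0,"ry": 0,"rz": 0,"claw": 0.3},{"dx": 0,"dy": 0.4,"dz": 0,"rx": 0,"ry": 0,"rz": 0,"claw": 0.3}]' --grip_force 25

```text
time_s: 24.5
ee_pos: [0.6467, 0.0789, 0.1736]
eef_rot: [-3.142, -0.0, 0.001]
force: [0.6, -0.5, -0.4]
grip_width: 0.0654
grip_force: 0.0
```

Emit:
step_arm --plan '[{"dx": -0.1,"dy": 0.4,"dz": 0,"rx": 0,"ry": 0,"rz": 0,"claw": 0.3},{"dx": -0.1,"dy": 0.38,"dz": 0,"rx": 0,"ry": 0,"rz": 0,"claw": 0.3},{"dx": 0,"dy": 0,"dz": 0,"rx": 0,"ry": 0,"rz": 0,"claw": 0.3}]' --grip_force 25

```text
time_s: 24.8
ee_pos: [0.6261, -0.0022, 0.1736]
eef_rot: [3.141, 0.0, -0.004]
force: [0.4, -0.1, -1.0]
grip_width: 0.0659
grip_force: 0.0
```

Run:
```python
from h import *
print(telemetry.get_obs()["ee_pos"])
c,W=wrist(.03); save("w4",c)
m=(W[...,2]>.03)&(W[...,2]<.047)&(abs(W[...,0]-.65)<.06)&(abs(W[...,1])<.04)
p=W[m]; print(cv2.minAreaRect((p[:,:2]*1000).astype(np.float32)))
m=(W[...,2]>.012)&(W[...,2]<.022)&(W[...,0]>.39)&(W[...,0]<.57)&(W[...,1]>.03)&(W[...,1]<.18)
p=W[m]; print(len(p), cv2.minAreaRect((p[:,:2]*1000).astype(np.float32)))
```

```text
[ 0.62611493 -0.00222185  0.17356389]
[ 226  124   35   63 1735] top [654.6   3.5] [60. 28.] 6 z 0.042 [224. 227. 227.]
[ 33 154  39  28 752] top [644.8 189.3] [19. 20.] 40 z 0.058 [239. 239. 236.]
[ 414  163   65   52 2110] top [ 624.4 -193.9] [48. 47.] 71 z 0.062 [160. 174. 171.]
[ 45 200  36  29 683] top [596.5 188. ] [19. 20.] 70 z 0.058 [240. 240. 237.]
((654.9732666015625, 3.5738868713378906), (83.0069351196289, 28.042469024658203), 6.011577129364014)
606 ((517.6875, 112.75807189941406), (163.5860137939453, 72.71532440185547), 66.08002471923828)
```

View pics/w4.png

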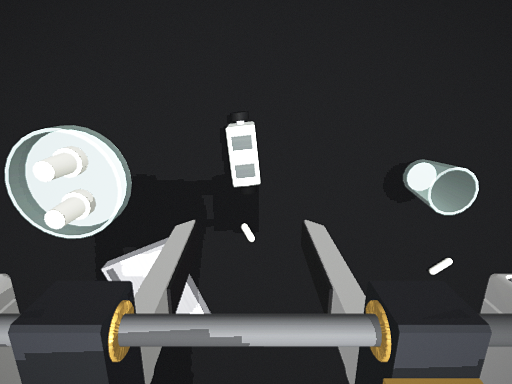

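Both stoppers stand in the dish; the boss is at image (243,153), yaw +6°. Next I align and grip it.

Emit:
step_arm --plan '[{"dx": 0.287,"dy": -0.057,"dz": 0,"rx": 0,"ry": 0,"rz": 0,"claw": 0.3},{"dx": 0,"dy": 0,"dz": 0,"rx": 0,"ry": 0,"rz": -0.067,"claw": 0.3},{"dx": 0,"dy": 0,"dz": 0.25,"rx": 0,"ry": 0,"rz": 0,"claw": 0.3},{"dx": 0,"dy": 0,"dz": 0.45,"rx": 0,"ry": 0,"rz": 0,"claw": 0.3},{"dx": 0,"dy": 0,"dz": 0.4,"rx": 0,"ry": 0,"rz": 0,"claw": 0.3},{"dx": 0,"dy": 0,"dz": 0.27,"rx": 0,"ry": 0,"rz": 0,"claw": 0.3},{"dx": 0,"dy": 0,"dz": 0,"rx": 0,"ry": 0,"rz": 0,"claw": 0.3},{"dx": 0,"dy": 0,"dz": 0,"rx": 0,"ry": 0,"rz": 0,"claw": 0.9},{"dx": 0,"dy": 0,"dz": 0,"rx": 0,"ry": 0,"rz": 0,"claw": 0.9},{"dx": 0,"dy": 0,"dz": 0,"rx": 0,"ry": 0,"rz": 0,"claw": 0.9}]' --grip_force 25

```text
time_s: 25.85
ee_pos: [0.6565, 0.0077, 0.0384]
eef_rot: [3.141, -0.003, 0.105]
force: [0.3, 0.3, 0.5]
grip_width: 0.0453
grip_force: 0.0
```

Emit:
step_arm --plan '[{"dx": 0,"dy": 0,"dz": 0,"rx": 0,"ry": 0,"rz": 0,"claw": 0.9},{"dx": 0,"dy": 0,"dz": 0,"rx": 0,"ry": 0,"rz": 0,"claw": 0.9},{"dx": 0,"dy": 0,"dz": 0,"rx": 0,"ry": 0,"rz": 0,"claw": 0.9},{"dx": 0,"dy": 0,"dz": 0,"rx": 0,"ry": 0,"rz": 0,"claw": 0.9}]' --grip_force 25

```text
time_s: 26.25
ee_pos: [0.6559, 0.0074, 0.0372]
eef_rot: [3.141, -0.001, 0.105]
force: [-1.3, -0.6, 6.1]
grip_width: 0.0277
grip_force: 25.0
```

Emit:
step_arm --plan '[{"dx": 0,"dy": 0,"dz": -0.2,"rx": 0,"ry": 0,"rz": 0,"claw": 0.9},{"dx": 0,"dy": 0,"dz": -0.45,"rx": 0,"ry": 0,"rz": 0,"claw": 0.9},{"dx": 0,"dy": 0,"dz": -0.35,"rx": 0,"ry": 0,"rz": 0,"claw": 0.9},{"dx": -0.338,"dy": -0.237,"dz": 0,"rx": 0,"ry": 0,"rz": 0,"claw": 0.9},{"dx": -0.338,"dy": -0.237,"dz": 0,"rx": 0,"ry": 0,"rz": 0,"claw": 0.9},{"dx": -0.338,"dy": -0.237,"dz": 0,"rx": 0,"ry": 0,"rz": 0,"claw": 0.9},{"dx": -0.338,"dy": -0.237,"dz": 0,"rx": 0,"ry": 0,"rz": 0,"claw": 0.9},{"dx": -0.338,"dy": -0.237,"dz": 0,"rx": 0,"ry": 0,"rz": 0,"claw": 0.9},{"dx": 0,"dy": 0,"dz": 0,"rx": 0,"ry": 0,"rz": -0.089,"claw": 0.9},{"dx": 0,"dy": 0,"dz": 0,"rx": 0,"ry": 0,"rz": -0.089,"claw": 0.9}]' --grip_force 25

```text
time_s: 27.25
ee_pos: [0.4743, 0.1083, 0.1367]
eef_rot: [-3.142, -0.0, 0.391]
force: [0.6, -0.3, -1.8]
grip_width: 0.028
grip_force: 25.0
```

Run:
```python
from h import *
o=telemetry.get_obs(); print(o["ee_pos"],o["eef_rot"],o["grip_width"])
c=viewer.camera("wrist"); save("w5",c)
```

```text
[0.47431898 0.10825483 0.13672154] [-3.14154622e+00 -3.05482454e-04  3.91418434e-01] 0.027962580825822314
```

View pics/w5.png

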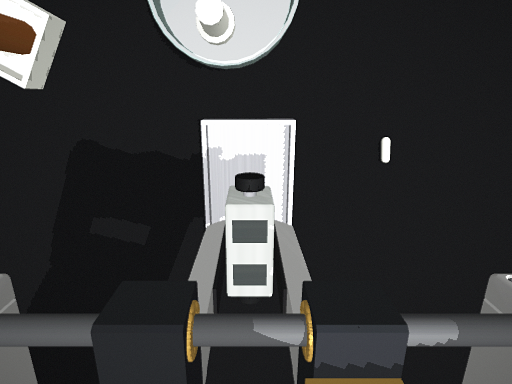

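The boss is aligned and centred over the tray (edges at columns 203–295). Lowering it now.

Emit:
step_arm --plan '[{"dx": 0,"dy": 0,"dz": 0.25,"rx": 0,"ry": 0,"rz": 0,"claw": 0.9},{"dx": 0,"dy": 0,"dz": 0.35,"rx": 0,"ry": 0,"rz": 0,"claw": 0.9},{"dx": 0,"dy": 0,"dz": 0.2,"rx": 0,"ry": 0,"rz": 0,"claw": 0.9},{"dx": 0,"dy": 0,"dz": 0.09,"rx": 0,"ry": 0,"rz": 0,"claw": 0.9},{"dx": 0,"dy": 0,"dz": 0,"rx": 0,"ry": 0,"rz": 0,"claw": 0.9},{"dx": 0,"dy": 0,"dz": 0.02,"rx": 0,"ry": 0,"rz": 0,"claw": 0.9},{"dx": 0,"dy": 0,"dz": 0,"rx": 0,"ry": 0,"rz": 0,"claw": 0.9}]' --grip_force 25

```text
time_s: 28.0
ee_pos: [0.4756, 0.1077, 0.0463]
eef_rot: [3.141, -0.001, 0.384]
force: [-0.5, 0.8, -0.9]
grip_width: 0.0279
grip_force: 25.0
```

Emit:
step_arm --plan '[{"dx": 0,"dy": 0,"dz": 0.03,"rx": 0,"ry": 0,"rz": 0,"claw": 0.9},{"dx": 0,"dy": 0,"dz": 0.02,"rx": 0,"ry": 0,"rz": 0,"claw": 0.9},{"dx": 0,"dy": 0,"dz": 0,"rx": 0,"ry": 0,"rz": 0,"claw": 0.9}]' --grip_force 25

```text
time_s: 28.3
ee_pos: [0.4755, 0.1077, 0.041]
eef_rot: [3.141, -0.001, 0.385]
force: [-0.9, 0.0, 4.5]
grip_width: 0.0279
grip_force: 25.0
```

Emit:
step_arm --plan '[{"dx": 0,"dy": 0,"dz": 0,"rx": 0,"ry": 0,"rz": 0,"claw": 0.5},{"dx": 0,"dy": 0,"dz": 0,"rx": 0,"ry": 0,"rz": 0,"claw": 0.5},{"dx": 0,"dy": 0,"dz": 0,"rx": 0,"ry": 0,"rz": 0,"claw": 0.5},{"dx": 0,"dy": 0,"dz": 0,"rx": 0,"ry": 0,"rz": 0,"claw": 0.5},{"dx": 0,"dy": 0,"dz": -0.3,"rx": 0,"ry": 0,"rz": 0,"claw": 0.5},{"dx": 0,"dy": 0,"dz": -0.5,"rx": 0,"ry": 0,"rz": 0,"claw": 0.5},{"dx": 0,"dy": 0,"dz": -0.5,"rx": 0,"ry": 0,"rz": 0,"claw": 0.5},{"dx": 0,"dy": 0,"dz": -0.5,"rx": 0,"ry": 0,"rz": 0,"claw": 0.5},{"dx": -0.3,"dy": 0,"dz": -0.3,"rx": 0,"ry": 0,"rz": 0,"claw": 0.5},{"dx": 0,"dy": 0,"dz": 0,"rx": 0,"ry": 0,"rz": 0,"claw": 0.5}]' --grip_force 25

```text
time_s: 29.3
ee_pos: [0.447, 0.096, 0.2548]
eef_rot: [3.14, -0.007, 0.385]
force: [0.2, -0.2, -1.2]
grip_width: 0.0468
grip_force: 0.0
```

Run:
```python
from h import *
c,W=wrist(.032)
c=viewer.camera("side")
m=cv2.resize(c["img"][90:310,190:400,::-1],None,fx=2.7,fy=2.7,interpolation=cv2.INTER_CUBIC); cv2.imwrite("pics/s3.png",m)
```

```text
[  0   0  31  11 227] top [519.1 399.2] [ 4. 16.] 23 z 0.056 [117.  70.  34.]
[211   0  21  26 440] top [595.7 188.5] [18. 19.] 22 z 0.059 [234. 235. 232.]
[ 44   7  41  32 911] top [522.8 342.4] [20. 21.] 49 z 0.068 [192. 165. 143.]
[244 110  11   6  62] top [509.2 120.8] [ 6. 12.] 22 z 0.036 [44. 44. 46.]
[503 111   9  28 170] top [ 612.7 -175.9] [23.  3.] 33 z 0.046 [206. 216. 216.]
[ 238  120   23   49 1122] top [474.4 106.6] [59. 27.] 22 z 0.047 [225. 228. 227.]
```

View pics/s3.png

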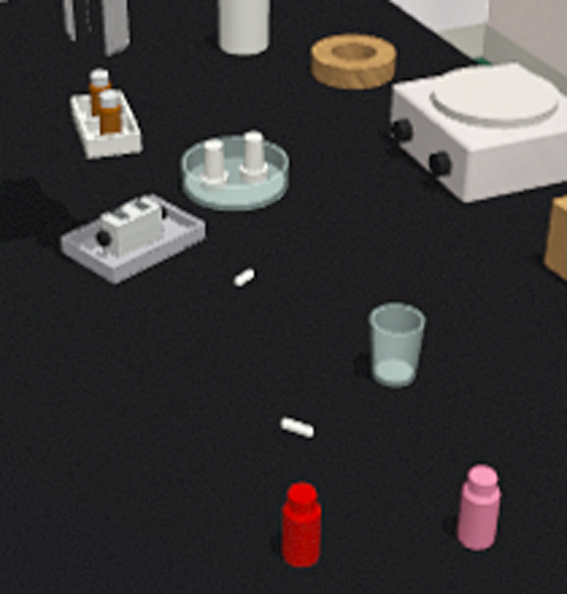

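Everything is in place: vials at (98,92) and (110,115), stoppers in the dish, boss flat in the tray, beaker untouched at (396,345).

```bash
python3 -c "
from station import hand_in
print(hand_in())"
```

```text
the job is handed in; nothing more can be done
None
```

The job is handed in after about 29 s of robot time: the last images show both amber vials upright in separate bays, both stoppers on their heads in the dish, the boss head flat in the tray, and the beaker and red and pink look-alikes not moved; the hand-in gave no verdict.

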